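Empty the spent-vial pan into its waste bin

TASK

Empty the five spent vials into the waste bin using the tipping pan. First swing the red safety catch well clear of the pan, then lower the yellow-tabbed end gate fully flat, and only then push the blue lever bar over to tip the pan until every vial has slid out through the gate end into the bin; finally let the pan settle back level, leaving catch and gate open. Do not knock or shift the bottle, vial rack or tip box standing nearby.

Things in the scene. Friction and masses are not known exactly. Their poses are not given: they have to be found in the camera images.
- station: White fixed bench station carrying a steel pan and a grey bin. Origin on the bench below the pan's tip axis; +x is the way the vials leave (towards the bin), +y the lever's side, z up; offsets x, y, z below are in mm in this frame. Base plate x -245 to 0, y -85 to 85; two cheeks 150 high at x 0, y -71 and 71.
- pan_floor (a point): Middle of the steel pan's floor: x -100, y 0, z 150 with the pan level. Pan 200 long (x -200 to 0), 124 wide (y -62 to 62), walls 4 thick on three sides, rims at z 185; polished; pan about 500 g.
- bin_floor (a point): Middle of the grey bin's inner floor: x 125, y 0, z 4. The bin is open-topped and fixed to the station, outside x 20 to 230, y -100 to 100, walls 4 thick, 90 high at the pan end, 100 at the sides, 120 at the far end.
- catch_post (a point): Top of the steel post (radius 9) that is the catch's upright turning axis: x -215, y 60, z 190.
- catch (a joint): Red safety catch, a bar swivelling level about the post. 0: along -y over the lug (tongue y -12 to 12, x -236 to -200, top z 176) on the pan's rear, stopping the pan from rising; grows to 1.6 rad as its free end swings away from the pan, towards -x. Clears the lug above about 0.6 rad. Stays where left; about 1.5 N at the pin turns it.
- catch_pin (a point): Centre of the top of the red upright pin (diameter 12, free from z 186 to 232) on the catch's bar, 80 from the catch's axis; the bar ends 12 beyond the pin. With the catch at 0 the pin stands at x -215, y -20.
- gate (a joint): Gate closing the pan's bin end, hinged along y at its lower edge (x 0, z 150 with the pan level). 0 upright and shut, grows to 1.6 rad as its top falls outwards (+x); fully lowered (about 1.57) it is flat in line with the pan floor. Stiff hinge, stays where left; about 1 N at the tab moves it. Plate 116 wide, 38 tall, 4 thick, its inner face near x 0.
- gate_tab (a point): Middle of the top edge of the gate's yellow tab (30 wide, centred at y -30; 5 thick), 76 from the gate's hinge; the tab stands 38 above the gate plate and, with the gate shut, rises from the rim level z 188 to z 226.
- pan (a joint): Tilt of the pan about the y axis at x 0, z 150. 0 level, at rest; grows to 0.8 rad (the stop) as the rear end rises and the lever goes over towards +x. Let go, the pan falls back to 0 by itself in about a second (damped); about 5 N at the bar starts it.
- lever_bar (a point): Middle of the blue lever bar: diameter 16, 66 long along y (y 92 to 158), carried on a flat arm (y 89 to 95) fixed to the pan, 130 from the tip axis. Pan level: x -50, y 125, z 270; fully tipped: x 51, y 125, z 270, in between up to 10 higher.
- vial0_mid (a point): Middle of spent vial 1 of 5: clear glass with a blue cap, 23 diameter, 46 long, about 25 g, lying in the pan at the start any way round; its own x axis runs along its length to the cap.
- vial1_mid (a point): Middle of spent vial 2 of 5: clear glass with a blue cap, 23 diameter, 46 long, about 25 g, lying in the pan at the start any way round; its own x axis runs along its length to the cap.
- vial2_mid (a point): Middle of spent vial 3 of 5: clear glass with a blue cap, 23 diameter, 46 long, about 25 g, lying in the pan at the start any way round; its own x axis runs along its length to the cap.
- vial3_mid (a point): Middle of spent vial 4 of 5: clear glass with a blue cap, 23 diameter, 46 long, about 25 g, lying in the pan at the start any way round; its own x axis runs along its length to the cap.
- vial4_mid (a point): Middle of spent vial 5 of 5: clear glass with a blue cap, 23 diameter, 46 long, about 25 g, lying in the pan at the start any way round; its own x axis runs along its length to the cap.
- solvent_bottle: Amber bottle with blue cap, bystander, 86 diameter, 220 tall; origin at the centre of its underside. Stands free on the bench; leave alone.
- vial_rack: White rack of blue-capped vials, bystander, 110 x 70, 74 tall; origin at the centre of its underside. Stands free on the bench; leave alone.
- tip_box: White box with orange lid, bystander, 119 x 84, 70 tall; origin at the centre of its underside. Stands free on the bench; leave alone.
Mind the look-alikes: they are no part of the job. What is shaped like the part that bears vial0_mid but black, green or pink is not meant.

How it is judged:
On the way, in this order (a step that is already met when the one before it is completed fails the run):
1. the catch is swung clear (over 0.9 rad) with the gate still up and the pan still level (value of joint catch above 0.9 rad and value of joint gate below 0.45 rad and value of joint pan below 0.08 rad), for 0.1 s.
2. the gate is lowered flat (over 1.35 rad) with the pan still level (value of joint gate above 1.35 rad and value of joint pan below 0.08 rad), for 0.1 s.
3. the pan is tipped by over 0.5 rad with the catch clear and the gate down (value of joint pan above 0.5 rad and value of joint gate above 1.35 rad and value of joint catch above 0.9 rad), for 0.1 s.
At the end, for the whole second after the job is handed in: All five vials lie in the bin (centres inside its walls and under 75 mm high), the pan is back level within 0.06 rad, the gate is down (over 1.3 rad) and the catch clear (over 0.8 rad) (x of vial0_mid in the frame of station between 0.02 and 0.23 m and y of vial0_mid in the frame of station between -0.1 and 0.1 m and z of each of vial0_mid, vial1_mid, vial2_mid, vial3_mid, vial4_mid in the frame of station below 0.075 m and x of vial1_mid in the frame of station between 0.02 and 0.23 m and y of vial1_mid in the frame of station between -0.1 and 0.1 m and x of vial2_mid in the frame of station between 0.02 and 0.23 m and y of vial2_mid in the frame of station between -0.1 and 0.1 m and x of vial3_mid in the frame of station between 0.02 and 0.23 m and y of vial3_mid in the frame of station between -0.1 and 0.1 m and x of vial4_mid in the frame of station between 0.02 and 0.23 m and y of vial4_mid in the frame of station between -0.1 and 0.1 m and value of joint pan below 0.06 rad and value of joint gate above 1.3 rad and value of joint catch above 0.8 rad); the robot touches nothing.
It fails at once if the solvent bottle is shifted by more than 25 mm or tipped by over 0.25 rad (distance of solvent_bottle from where it was at the start of the episode above 0.025 m or angle between solvent_bottle's own z axis and vertical above 0.25 rad).
It fails at once if the vial rack is shifted by more than 25 mm or tipped by over 0.25 rad (distance of vial_rack from where it was at the start of the episode above 0.025 m or angle between vial_rack's own z axis and vertical above 0.25 rad).
It fails at once if the tip box is shifted by more than 25 mm or tipped by over 0.25 rad (distance of tip_box from where it was at the start of the episode above 0.025 m or angle between tip_box's own z axis and vertical above 0.25 rad).
It also fails if it takes over 58 s, if anything falls off the work surface, if the arm or the gripper's body presses on something with over 40 N, if the wrist force passes 120 N, or if a joint passes its speed limit or range.

ROBOT

A 6-joint arm with a two-finger parallel gripper is mounted at the origin on the work surface. World frame = base frame: x ahead of the robot, y to its left, z up, the work surface at z = 0. Lengths are in m, angles in rad, forces in N, time in s.
With the tool pointing down it reaches from about 0.275 to 0.875 m from the base axis. Payload 12.5 kg.
Tool frame: the origin (TCP) lies midway between the tips of the shut fingers; the grasp point (between the pads) lies 19 mm behind it; z points along the fingers, y is the line along which they close (so a half turn about z gives the same grasp; the last joint's range is limited). The gripper opens to 85 mm and grips with 20 to 120 N. Pads are 22 mm wide; open, the fingers measure 114 mm over their backs; the gripper's body (76 mm by 85 mm) begins 54 mm behind the grasp point. The pads swing forward as they close: fully open they stand 13 mm farther back than shut.
Start: joints at [-1.204, 0.351, 1.652, -0, 1.139, -0.085], TCP at [0.24, -0.495, 0.231] pointing down, gripper open.
Joint ranges: [-2.75, 2.75], [-0.79, 2.1], [0.01, 2.65], [-1.57, 4.71], [0.07, 3.14], [-2.87, 2.87]. Speed limits (rad/s): [2.22, 2.22, 2.79, 3.14, 3.14, 3.14].

INTERFACE

Orientations are given as a rotation vector (axis times angle).
In Python, from rig import state, capture, close_job gives the robot as it stands.
- The arm moves only by the tool play_rows, never from a script. Its argument "series" is a list of rows, each a list of 7 numbers: the turn, a rotation vector about the tool's x, y, z in degrees, then the shift along the tool's x, y, z in mm, then the finger opening in mm, from 0 to 85.4. A call has 1 to 10 rows; each row is the pose to reach, as a shift and turn from the pose commanded when the call began, along the tool's axes at that moment; what a row does not reach only later rows make up. A row lasts 1/8 s, in which the tool goes at most 62.5 mm and 10.7 degrees, less where a joint would pass 70% of its speed; a pose out of reach is approached as far as the arm can. A call with a gripper value outside its range is refused whole. The fingers move at their own pace and stop on an object; "force" is the grip in N (left out, the last holds). Time passes only in rows, so rows that repeat a pose let the fingers close. It gives the time, the measured TCP pose, the force, the opening and the grip force at its end, in the units of the state.
- state(): the state, without advancing time (a new reading comes with each control period).
- capture(name): name is "side" or "top"; returns a dict with "frame" (400x640x3 uint8, blue, green, red), "depth" (400x640 float32, m along the optical axis (not along the pixel's ray), 0 where there is no reading), "vfov" (degrees; the focal length in pixels is half the picture's height over the tangent of half this angle, whatever the lens; pixels are square), "cx", "cy" (the principal point, pixels), "extrinsics" (4x4, takes a point from world to camera coordinates). Camera axes: x right, y down, z forward; pixel columns grow to the right and rows downward; lengths in m; the calibration is good to about 2 mm. A picture is of the moment at which its call begins.
- close_job(): hands the job in; it is judged then, once.
The state is a dict: "t": time; "qpos": joint angles; "joint_velocities": joint speeds; "effort": joint torques, N m; "ee_pos": TCP position; "tool_rot": TCP orientation; "ft_force": force on the tool from outside, world axes, zero at the start; "wrist_torque": the same for the moment, N m; "finger_gap": finger opening in m; "grasp_force": force on a finger pad.
Only numpy, scipy, OpenCV 4.12 (cv2) and the standard library are available. Lean on these libraries where they do the work, as an engineer would, in place of code of your own. Each camera call takes 0.05 s, during which the arm holds its last target. There are 200 camera calls.

## Working session

There is one attempt and no reset: what is moved stays moved. The work goes in short steps, Python scripts to look and compute and a tool call to move; the robot and the scene stay as the last step left them, time stands still between calls to the robot, and variables do not carry over. Pictures are saved under pics/ and viewed, at most 10 in all, crops included, and the job is handed in when it is done.

Besides the shell and the picture viewer there is one more tool, called after "Request:" as name([rows], argument=value, ...), one row to a line, values as JSON. play_rows: Moves the arm, as the interface text tells. Its arguments: {"type":"object","properties":{"series":{"type":"array"},"force":{"type":"number"}},"required":["series"]}

```bash
mkdir -p pics; cat > h.py <<'E'
import numpy as np,cv2
from rig import state,capture,close_job
from scipy.spatial.transform import Rotation as R
def world(c,u,v,d=None):
    f=200/np.tan(np.radians(c["vfov"])/2)
    d=c["depth"][int(v),int(u)] if d is None else d
    p=np.array([(u-c["cx"])*d/f,(v-c["cy"])*d/f,d,1])
    return (np.linalg.inv(c["extrinsics"])@p)[:3]
def proj(c,p):
    f=200/np.tan(np.radians(c["vfov"])/2)
    q=c["extrinsics"]@np.append(p,1); return q[:2]/q[2]*f+[c["cx"],c["cy"]]
E
python3 - <<'E'
from h import *
import pickle
s=state();print(s)
for n in("top","side"):
    c=capture(n);pickle.dump(c,open(n+".pkl","wb"));cv2.imwrite(f"pics/{n}0.png",c["frame"]);print(n,c["vfov"],c["extrinsics"])
E
```

```text
{'t': 0.0, 'qpos': array([-1.20361085e+00,  3.51263082e-01,  1.65246325e+00,  1.85308056e-05,
        1.13912646e+00, -8.46102622e-02]), 'joint_velocities': array([-0.00119048, -0.00066863,  0.00048606,  0.00109365, -0.00140207,
        0.00170792]), 'effort': array([-2.81368839e-04, -5.06104875e+01, -2.91406578e+01, -1.48497638e-04,
        4.50961277e-03, -5.84410003e-06]), 'ee_pos': array([ 0.24001333, -0.49447045,  0.23072884]), 'tool_rot': array([-3.06055997e+00, -7.03366821e-01,  2.52471298e-04]), 'ft_force': array([ 0.64428553, -0.70532617,  1.04017396]), 'wrist_torque': array([ 0.02400461,  0.0559265 , -0.01708722]), 'grasp_force': 0.0, 'finger_gap': 0.08513858183959921}
top 55.16102262793475 [[ 4.07018752e-03 -9.98999678e-01 -4.45317516e-02  6.69200936e-02]
 [-9.95658301e-01  9.27484099e-05 -9.30835072e-02  5.53163690e-01]
 [ 9.29945239e-02  4.47172755e-02 -9.94661944e-01  9.35774091e-01]
 [ 0.00000000e+00  0.00000000e+00  0.00000000e+00  1.00000000e+00]]
side 52.40723195543367 [[-0.74648016 -0.66517897  0.01744409  0.41970025]
 [-0.41107229  0.44038357 -0.79817409  0.34625882]
 [ 0.52324654 -0.60299191 -0.60217424  0.78549292]
 [ 0.          0.          0.          1.        ]]
```

View pics/top0.png

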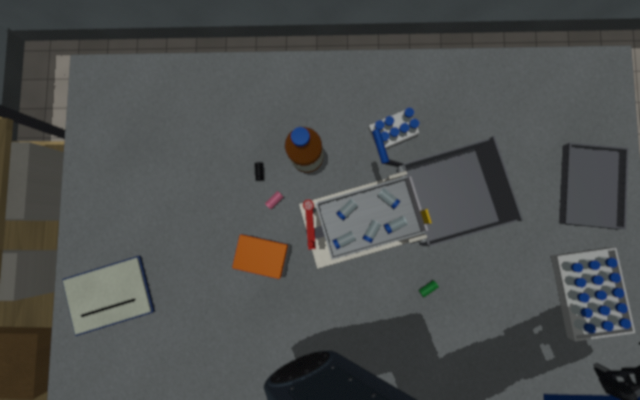

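View pics/side0.png

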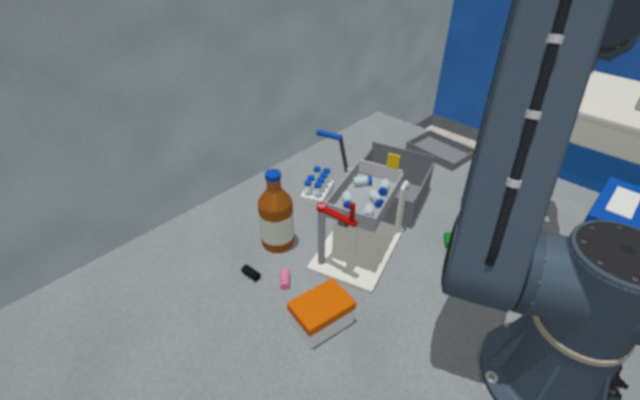

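The top view shows the station: catch around (309,225), yellow tab (427,216), lever bar (381,147) and bin at (465,195). The bottle is at (304,148), the rack at (395,127) and the tip box at (260,256). I'll enlarge the station.

```bash
python3 - <<'E'
from h import *
import pickle
c=pickle.load(open("top.pkl","rb"))
a=c["frame"][95:285,280:535];cv2.imwrite("pics/top1.png",cv2.resize(a,None,fx=3.1,fy=3.1,interpolation=cv2.INTER_CUBIC))
c=pickle.load(open("side.pkl","rb"))
a=c["frame"][110:300,230:450];cv2.imwrite("pics/side1.png",cv2.resize(a,None,fx=3.1,fy=3.1,interpolation=cv2.INTER_CUBIC))
E
```

```text
(no output)
```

View pics/top1.png

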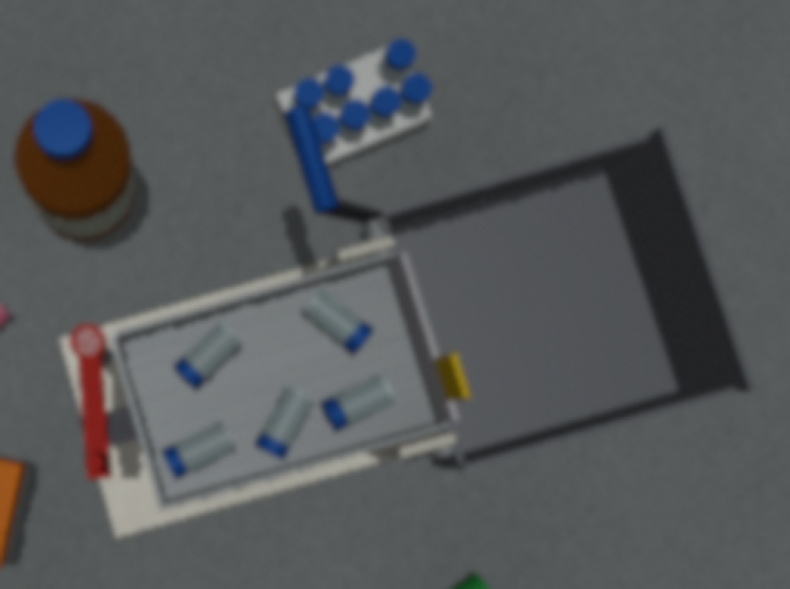

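View pics/side1.png

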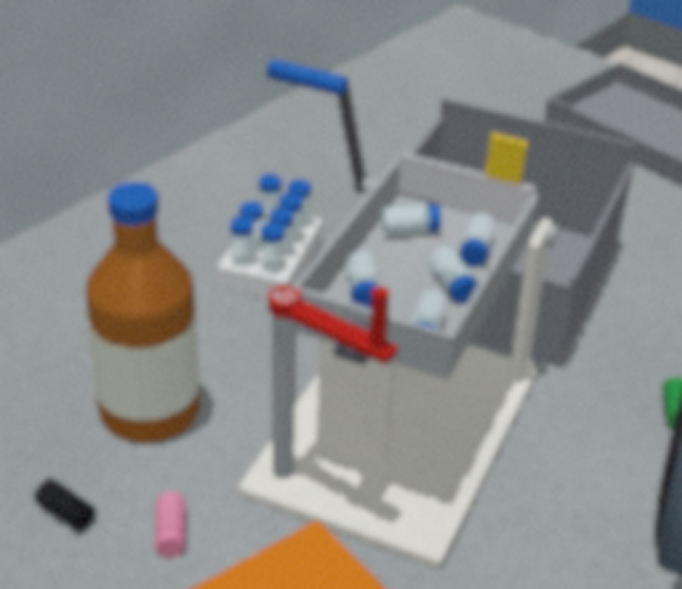

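The crops show: post top (88,340), base plate rear corners (62,345) and (115,535), bin far corners (657,133) and (747,387), pan rear corners (118,340) and (165,500), bar ends (298,112) and (326,208), and tab at (452,375). In the side crop: post (285,296), pin top (380,292), bar ends (272,68) and (345,86), and tab top (508,137). The five blue-capped clear vials are all in the pan. The black, pink and green pieces outside it are the look-alikes.

```bash
python3 - <<'E'
from h import *
import pickle
from scipy.optimize import least_squares
T=pickle.load(open("top.pkl","rb"));S=pickle.load(open("side.pkl","rb"))
t=lambda u,v:np.array([u/3.1+280,v/3.1+95]); s=lambda u,v:np.array([u/3.1+230,v/3.1+110])
C=[(T,t(62,345),(-245,85,8)),(T,t(115,535),(-245,-85,8)),(T,t(657,133),(230,100,120)),(T,t(747,387),(230,-100,120)),
(T,t(88,340),(-215,60,190)),(T,t(118,340),(-200,62,185)),(T,t(165,500),(-200,-62,185)),(T,t(300,112),(-50,158,278)),(T,t(326,208),(-50,92,278)),
(T,t(452,358),(2,-30,226)),(S,s(285,296),(-215,60,190)),(S,s(272,68),(-50,158,270)),(S,s(345,86),(-50,92,270)),(S,s(508,137),(2,-30,226)),(S,s(443,103),(230,100,120))]
def W(q,p): c,n=np.cos(q[2]),np.sin(q[2]); p=np.array(p)/1000; return np.array([q[0]+c*p[0]-n*p[1],q[1]+n*p[0]+c*p[1],p[2]])
f=lambda q:np.concatenate([proj(c,W(q,p))-u for c,u,p in C])
r=least_squares(f,[.45,-.1,-1.4],loss="soft_l1");q=r.x;print(q);print(np.round(f(q).reshape(-1,2),1).tolist())
np.save("st.npy",q)
for th in np.arange(-.1,.6,.1):
    p=(-215-80*np.sin(th),60-80*np.cos(th),232);print(round(th,1),W(q,p).round(3),((proj(T,W(q,p))-[280,95])*3.1).round(),((proj(S,W(q,p))-[230,110])*3.1).round())
for n,p in dict(post=(-215,60,190),tab=(2,-30,226),bar=(-50,125,270),bar1=(51,125,270),pan=(-100,0,150)).items():print(n,W(q,p).round(3),np.hypot(*W(q,p)[:2]).round(3))
for c,o in((T,[280,95]),(S,[230,110])):
  print([world(c,*((np.array(a)/3.1)+o)).round(3).tolist() for a in ([(65,125),(355,100),(88,340)] if c is T else [(130,190),(285,300)])])
E
```

```text
[ 0.51952242 -0.14762215 -1.28405921]
[[-0.9, -1.4], [0.5, 1.9], [2.6, -2.0], [3.2, 1.2], [0.1, 1.5], [-2.8, -1.2], [-1.3, 4.6], [-1.3, -2.8], [0.8, -0.5], [0.5, 7.4], [0.5, -0.2], [-1.5, -0.2], [-0.5, -0.1], [0.0, 1.1], [-0.1, -2.1]]
-0.1 [0.442 0.045 0.232] [131. 458.] [398. 272.]
0.0 [0.44  0.053 0.232] [119. 462.] [395. 279.]
0.1 [0.438 0.061 0.232] [107. 465.] [390. 285.]
0.2 [0.437 0.069 0.232] [ 94. 466.] [383. 291.]
0.3 [0.436 0.077 0.232] [ 82. 467.] [376. 297.]
0.4 [0.437 0.085 0.232] [ 69. 466.] [368. 302.]
0.5 [0.438 0.093 0.232] [ 57. 464.] [359. 307.]
post [0.516 0.076 0.19 ] 0.522
tab [ 0.491 -0.158  0.226] 0.516
bar [ 0.625 -0.064  0.27 ] 0.629
bar1 [ 0.654 -0.161  0.27 ] 0.673
pan [ 0.491 -0.052  0.15 ] 0.494
[[0.659, 0.09, 0.22], [0.715, -0.124, 0.073], [0.519, 0.076, 0.191]]
[[0.665, 0.088, 0.218], [0.515, 0.079, 0.188]]
```

Fit is good to a few mm, with the catch at about 0.2 rad. First I shut the fingers, lift, and turn 9.5° so that tool x, y, z = station y, x, -z.

Request:
play_rows([
  [0, 0, 9.5, 0, 0, -50, 0],
  [0, 0, 9.5, 0, 0, -70, 0],
  [0, 0, 9.5, 0, 0, -70, 0],
], force=40)

```text
t: 0.48
ee_pos: [0.2403, -0.4951, 0.3022]
tool_rot: [3.107, 0.448, 0.001]
ft_force: [-0.3, -0.2, -0.5]
finger_gap: 0.0323
grasp_force: 0.0
```

```bash
cat >> h.py <<'E'
def where():
    s=state();q=np.load("st.npy");c,n=np.cos(q[2]),np.sin(q[2]);d=s["ee_pos"]*1000-[q[0]*1000,q[1]*1000,0]
    print("t",round(s["t"],2),"station",np.round([c*d[0]+n*d[1],-n*d[0]+c*d[1],d[2]],1),"F",s["ft_force"].round(1),"gap",round(s["finger_gap"],3))
    m=R.from_rotvec(s["tool_rot"]).as_matrix();print("toolx yaw vs st y",np.degrees(np.arctan2(m[1,0],m[0,0])-q[2]).round(1)-90)
E
python3 -c "from h import *;where()"
```

```text
t 0.47 station [ 254.4 -366.1  302.2] F [-0.3 -0.2 -0.5] gap 0.032
toolx yaw vs st y 0.0
```

Request:
play_rows([
  [0, 0, 0, 40, -50, 0, 0],
  [0, 0, 0, 75, -100, 0, 0],
  [0, 0, 0, 115, -150, 0, 0],
  [0, 0, 0, 155, -200, 0, 0],
  [0, 0, 0, 190, -250, 0, 0],
  [0, 0, 0, 230, -300, 0, 0],
  [0, 0, 0, 270, -350, 0, 0],
  [0, 0, 0, 310, -405, 0, 0],
  [0, 0, 0, 348, -454, 0, 0],
  [0, 0, 0, 348, -454, 0, 0],
])

```text
t: 1.72
ee_pos: [0.4459, 0.0419, 0.2997]
tool_rot: [-3.108, -0.455, 0.004]
ft_force: [-1.1, -0.9, 0.2]
finger_gap: -0.0004
grasp_force: 0.0
```

```bash
python3 - <<'E'
from h import *
where()
a=capture("top")["frame"][150:285,280:460];b=capture("side")["frame"][110:245,260:440]
cv2.imwrite("pics/c1.png",cv2.resize(np.vstack([a,b]),None,fx=2.2,fy=2.2,interpolation=cv2.INTER_CUBIC))
E
```

```text
t 1.73 station [-202.6  -17.   299.7] F [-1.1 -0.9  0.2] gap -0.0
toolx yaw vs st y 0.20000000000000284
```

View pics/c1.png

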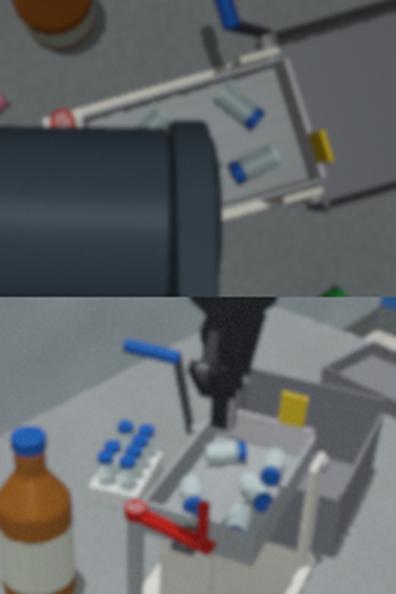

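The shut fingers stand above the pan's rear edge, on the pan side of the pin (pin at (205,520) in the picture). Descend to z 200.

Request:
play_rows([
  [0, 0, 0, 0, 0, 50, 0],
  [0, 0, 0, 0, 0, 100, 0],
  [0, 0, 0, 0, -10, 100, 0],
  [0, 0, 0, 1, -25, 100, 0],
  [0, 0, 0, 3, -40, 100, 0],
  [0, 0, 0, 6, -52, 100, 0],
  [0, 0, 0, 14, -64, 100, 0],
  [0, 0, 0, 24, -75, 100, 0],
  [0, 0, 0, 36, -82, 100, 0],
  [0, 0, 0, 45, -85, 100, 0],
])

```text
t: 3.08
ee_pos: [0.4656, 0.134, 0.2011]
tool_rot: [-3.109, -0.448, 0.001]
ft_force: [-2.5, 0.7, 0.8]
finger_gap: -0.0002
grasp_force: 1.0
```

Request:
play_rows([
  [0, 0, 0, 3, 0, 0, 0],
  [0, 0, 0, -15, 0, 0, 0],
  [0, 0, 0, -15, 0, -60, 0],
  [0, 0, 0, -15, 0, -110, 0],
  [0, 0, 0, -15, 0, -110, 0],
])

```text
t: 3.7
ee_pos: [0.4523, 0.1289, 0.3148]
tool_rot: [-3.109, -0.447, -0.012]
ft_force: [-0.1, 0.4, -0.4]
finger_gap: 0.0003
grasp_force: 0.0
```

```bash
python3 - <<'E'
from h import *
where()
a=capture("top")["frame"][150:285,260:460];b=capture("side")["frame"][110:265,240:440]
cv2.imwrite("pics/c2.png",cv2.resize(np.vstack([a,b]),None,fx=2,fy=2,interpolation=cv2.INTER_CUBIC))
E
```

```text
t 3.7 station [-284.2   13.8  314.8] F [-0.1  0.4 -0.4] gap 0.0
toolx yaw vs st y -0.09999999999999432
```

View pics/c2.png

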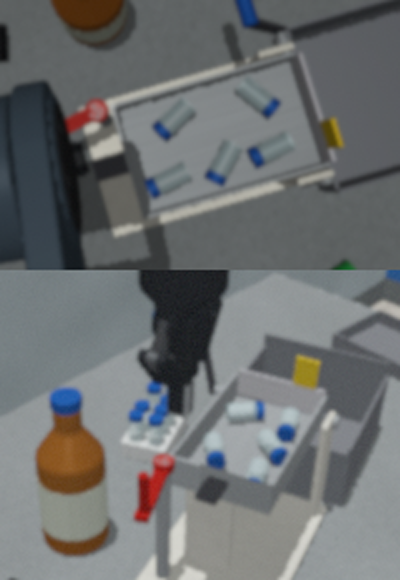

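The catch is swung well clear towards the bottle side (red bar at (90,115) and (150,490)). Next, the gate.

Request:
play_rows([
  [0, 0, 0, -10, 50, 0, 0],
  [0, 0, 0, -20, 105, 0, 0],
  [0, 0, 0, -30, 160, 0, 0],
  [0, 0, 0, -40, 210, 0, 0],
  [0, 0, 0, -44, 254, 0, 0],
  [0, 0, 0, -44, 254, 0, 0],
  [0, 0, 0, -44, 254, 55, 0],
  [0, 0, 0, -44, 254, 109, 0],
  [0, 0, 0, -44, 254, 109, 0],
])

```text
t: 4.92
ee_pos: [0.4779, -0.1258, 0.1989]
tool_rot: [-3.105, -0.448, 0.011]
ft_force: [0.6, -0.2, 1.3]
finger_gap: 0.0
grasp_force: 0.0
```

```bash
python3 - <<'E'
from h import *
where()
a=capture("side")["frame"][110:230,300:460]
cv2.imwrite("pics/c3.png",cv2.resize(a,None,fx=3.5,fy=3.5,interpolation=cv2.INTER_CUBIC))
E
```

```text
t 4.92 station [-32.7 -33.7 198.9] F [ 0.6 -0.2  1.3] gap 0.0
toolx yaw vs st y 0.0
```

View pics/c3.png

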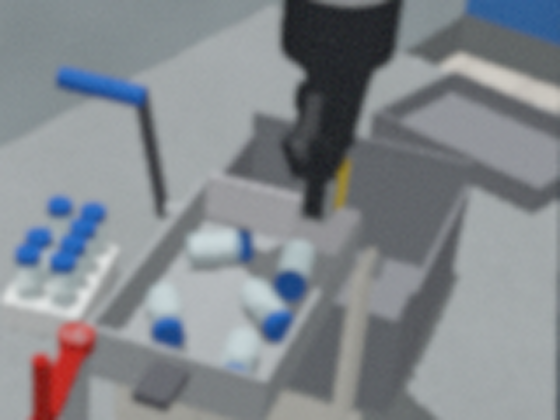

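The fingertips (315,205) stand just inside the yellow tab (342,185). Now push the tab over along its arc.

Request:
play_rows([
  [0, 0, 0, 3, 10, -6, 0],
  [0, 0, 0, 3, 20, -6, 0],
  [0, 0, 0, 3, 35, -4, 0],
  [0, 0, 0, 3, 51, 3, 0],
  [0, 0, 0, 3, 63, 14, 0],
  [0, 0, 0, 3, 72, 28, 0],
  [0, 0, 0, 3, 75, 37, 0],
  [0, 0, 0, 3, 75, 37, 0],
])

```text
t: 5.98
ee_pos: [0.5037, -0.1981, 0.1642]
tool_rot: [-3.108, -0.447, 0.003]
ft_force: [1.5, -0.3, 0.1]
finger_gap: -0.0
grasp_force: 0.0
```

```bash
python3 -c "from h import *;where()"
```

```text
t 5.97 station [ 43.9 -29.4 164.2] F [ 1.5 -0.3  0.1] gap -0.0
toolx yaw vs st y 0.0
```

Press down to about z 152, then lift off and look.

Request:
play_rows([
  [0, 0, 0, 0, 2, 5, 0],
  [0, 0, 0, 0, 2, 10, 0],
  [0, 0, 0, 0, 2, 12, 0],
  [0, 0, 0, 0, 2, 12, 0],
])

```text
t: 6.48
ee_pos: [0.5047, -0.2001, 0.1532]
tool_rot: [-3.109, -0.448, 0.0]
ft_force: [0.1, 0.2, -0.4]
finger_gap: 0.0006
grasp_force: 0.0
```

```bash
python3 -c "from h import *;where()"
```

```text
t 6.47 station [ 46.1 -29.  153.2] F [ 0.1  0.2 -0.4] gap 0.001
toolx yaw vs st y 0.0
```

Request:
play_rows([
  [0, 0, 0, 0, 0, -50, 0],
  [0, 0, 0, 0, 0, -100, 0],
  [0, 0, 0, 0, 0, -160, 0],
  [0, 0, 0, 0, 0, -160, 0],
])

```text
t: 6.98
ee_pos: [0.5061, -0.2007, 0.3179]
tool_rot: [3.105, 0.447, 0.011]
ft_force: [-0.3, -0.3, -0.7]
finger_gap: 0.0002
grasp_force: 0.0
```

```bash
python3 - <<'E'
from h import *
where()
c=capture("side");a=c["frame"][110:230,300:460]
q=np.load("st.npy");W=lambda x,y,z:np.array([q[0]+np.cos(q[2])*x-np.sin(q[2])*y,q[1]+np.sin(q[2])*x+np.cos(q[2])*y,z])
for g in(1.2,1.35,1.5,1.57):print(g,[((proj(c,W(.076*np.sin(g),y,.15+.076*np.cos(g)))-[300,110])*3.5).round() for y in(-.015,-.045)])
cv2.imwrite("pics/c4.png",cv2.resize(a,None,fx=3.5,fy=3.5,interpolation=cv2.INTER_CUBIC))
E
```

```text
t 6.97 station [ 47.2 -27.9 317.9] F [-0.3 -0.3 -0.7] gap 0.0
toolx yaw vs st y 0.0
1.2 [array([330., 167.]), array([368., 176.])]
1.35 [array([330., 177.]), array([368., 186.])]
1.5 [array([329., 188.]), array([367., 198.])]
1.57 [array([328., 194.]), array([366., 204.])]
```

View pics/c4.png

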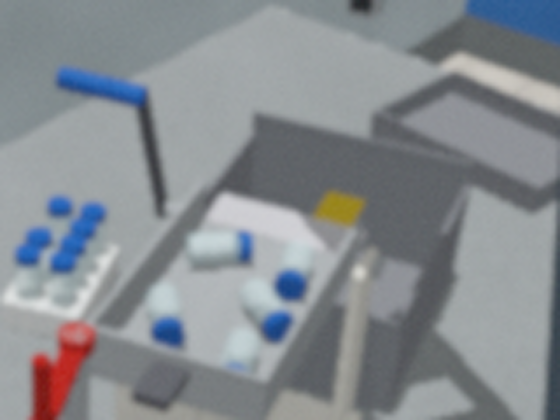

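The gate lies flat: the tab's far edge at (328,192) to (366,202) matches about 1.55 rad. Now over behind the lever bar.

Request:
play_rows([
  [0, 0, 0, 32, -27, 0, 0],
  [0, 0, 0, 65, -54, 0, 0],
  [0, 0, 0, 98, -81, 0, 0],
  [0, 0, 0, 130, -108, 0, 0],
  [0, 0, 0, 163, -137, 0, 0],
  [0, 0, 0, 163, -137, 0, 0],
  [0, 0, 0, 163, -137, 40, 0],
  [0, 0, 0, 163, -137, 73, 0],
  [0, 0, 0, 163, -137, 73, 0],
])

```text
t: 8.15
ee_pos: [0.6207, -0.0232, 0.2373]
tool_rot: [-3.108, -0.447, 0.01]
ft_force: [0.1, -0.5, 0.7]
finger_gap: 0.0001
grasp_force: 0.0
```

```bash
python3 - <<'E'
from h import *
where()
c=capture("side");a=c["frame"][80:230,240:440]
b=capture("top")["frame"][95:245,280:480]
cv2.imwrite("pics/c5.png",cv2.resize(np.vstack([a,b]),None,fx=2,fy=2,interpolation=cv2.INTER_CUBIC))
E
```

```text
t 8.15 station [-90.7 132.3 237.3] F [ 0.1 -0.5  0.7] gap 0.0
toolx yaw vs st y -0.09999999999999432
```

View pics/c5.png

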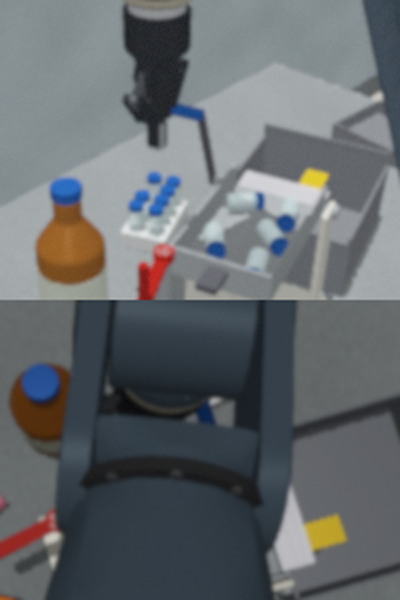

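The fingers are behind the bar with clearance. Push to tip.

Request:
play_rows([
  [0, 0, 0, 0, 12, -3, 0],
  [0, 0, 0, 0, 24, -3, 0],
  [0, 0, 0, 0, 36, -3, 0],
  [0, 0, 0, 0, 48, -3, 0],
  [0, 0, 0, 0, 60, -3, 0],
  [0, 0, 0, 0, 72, -3, 0],
  [0, 0, 0, 0, 84, -3, 0],
  [0, 0, 0, 0, 95, -3, 0],
  [0, 0, 0, 0, 105, -3, 0],
  [0, 0, 0, 0, 112, -3, 0],
])

```text
t: 9.5
ee_pos: [0.6541, -0.1306, 0.2433]
tool_rot: [-3.109, -0.447, 0.0]
ft_force: [-0.5, 4.9, -3.5]
finger_gap: -0.0001
grasp_force: 2.3
```

Request:
play_rows([
  [0, 0, 0, 0, 2, 0, 0],
  [0, 0, 0, 0, 3, 0, 0],
  [0, 0, 0, 0, 3, 0, 0],
  [0, 0, 0, 0, 3, 0, 0],
  [0, 0, 0, 0, 3, 0, 0],
  [0, 0, 0, 0, 3, 0, 0],
  [0, 0, 0, 0, 3, 0, 0],
  [0, 0, 0, 0, 3, 0, 0],
])

```text
t: 10.5
ee_pos: [0.6549, -0.1331, 0.2433]
tool_rot: [3.11, 0.448, -0.0]
ft_force: [-3.6, 2.5, -1.0]
finger_gap: 0.0001
grasp_force: 1.6
```

```bash
python3 - <<'E'
from h import *
where()
c=capture("side");a=c["frame"][80:230,240:440]
b=capture("top")["frame"][95:245,300:500]
cv2.imwrite("pics/c6.png",cv2.resize(np.vstack([a,b]),None,fx=2,fy=2,interpolation=cv2.INTER_CUBIC))
E
```

```text
t 10.5 station [ 24.4 134.  243.3] F [-3.6  2.5 -1. ] gap 0.0
toolx yaw vs st y 0.0
```

View pics/c6.png

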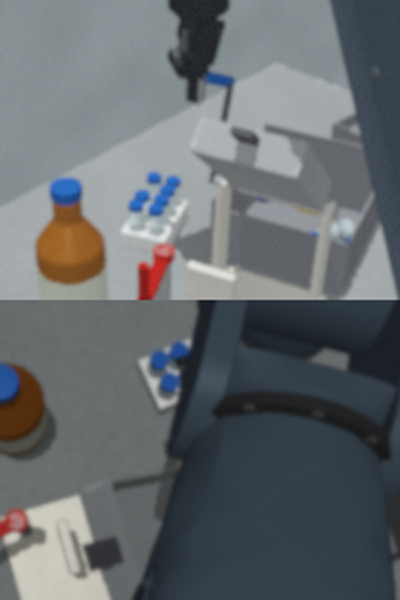

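The pan is tipped (rear lug up at (243,133)) and vials are in the bin, around (340,228). I've used my 10 views, so the rest gets checked numerically from depth. Hold a little longer, then ease back.

Request:
play_rows([
  [0, 0, 0, 0, 2, 0, 0],
  [0, 0, 0, 0, 3, 0, 0],
  [0, 0, 0, 0, 3, 0, 0],
  [0, 0, 0, 0, 3, 0, 0],
  [0, 0, 0, 0, 3, 0, 0],
  [0, 0, 0, 0, 3, 0, 0],
  [0, 0, 0, 0, 3, 0, 0],
  [0, 0, 0, 0, 3, 0, 0],
])

```text
t: 11.6
ee_pos: [0.6559, -0.1359, 0.2433]
tool_rot: [3.11, 0.448, 0.0]
ft_force: [0.1, 4.2, -2.6]
finger_gap: -0.0003
grasp_force: 1.7
```

Request:
play_rows([
  [0, 0, 0, 0, -12, 0, 0],
  [0, 0, 0, 0, -24, 0, 0],
  [0, 0, 0, 0, -36, 0, 0],
  [0, 0, 0, 0, -48, 0, 0],
  [0, 0, 0, 0, -60, 0, 0],
  [0, 0, 0, 0, -72, 0, 0],
  [0, 0, 0, 0, -84, 0, 0],
  [0, 0, 0, 0, -96, 0, 0],
  [0, 0, 0, 0, -108, 0, 0],
  [0, 0, 0, 0, -118, 0, 0],
])

```text
t: 12.85
ee_pos: [0.6224, -0.0222, 0.2433]
tool_rot: [3.109, 0.448, 0.0]
ft_force: [-0.6, -0.7, -0.1]
finger_gap: -0.0003
grasp_force: 0.0
```

Request:
play_rows([
  [0, 0, 0, 0, 0, 0, 0],
  [0, 0, 0, 0, 0, -50, 0],
  [0, 0, 0, 0, 0, -90, 0],
  [0, 0, 0, -50, 0, -90, 0],
  [0, 0, 0, -100, 0, -90, 0],
  [0, 0, 0, -155, 0, -90, 0],
  [0, 0, 0, -210, 0, -90, 0],
  [0, 0, 0, -260, 0, -90, 0],
  [0, 0, 0, -310, 0, -90, 0],
  [0, 0, 0, -310, 0, -90, 0],
])

```text
t: 14.1
ee_pos: [0.3234, -0.1109, 0.3338]
tool_rot: [3.109, 0.443, 0.002]
ft_force: [0.6, -0.0, 0.5]
finger_gap: -0.0001
grasp_force: 0.0
```

```bash
cat > chk.py <<'E'
from h import *
where();q=np.load("st.npy");co,si=np.cos(q[2]),np.sin(q[2])
for n in("top","side"):
    c=capture(n);v,u=np.mgrid[:400,:640];d=c["depth"];f=200/np.tan(np.radians(c["vfov"])/2)
    P=np.stack([(u-c["cx"])*d/f,(v-c["cy"])*d/f,d,np.ones_like(d)],-1)@np.linalg.inv(c["extrinsics"]).T
    X,Y=P[...,0]-q[0],P[...,1]-q[1];S=np.stack([co*X+si*Y,-si*X+co*Y,P[...,2]],-1)*1000
    hsv=cv2.cvtColor(c["frame"],cv2.COLOR_BGR2HSV);ok=(d>0)
    def rep(l,m,k=5):
        N,L,st,_=cv2.connectedComponentsWithStats((m&ok).astype(np.uint8))
        for i in range(1,N):
            if st[i,4]>=k:print(n,l,st[i,4],np.median(S[L==i],0).round(),"zmax",S[L==i][:,2].max().round())
    blue=(hsv[...,0]>100)&(hsv[...,0]<125)&(hsv[...,1]>150)
    near=(np.abs(S[...,0])<260)&(np.abs(S[...,1])<180)
    rep("blue",blue&near)
    rep("yellow",(hsv[...,0]>20)&(hsv[...,0]<35)&(hsv[...,1]>150)&near)
    rep("red",((hsv[...,0]<6)|(hsv[...,0]>174))&(hsv[...,1]>150)&(np.abs(S[...,0]+250)<120)&(np.abs(S[...,1])<120)&(S[...,2]>100))
    pan=ok&(S[...,0]>-190)&(S[...,0]<-10)&(np.abs(S[...,1])<50)&(S[...,2]<260)
    print(n,"pan n",pan.sum(),"z pct",np.percentile(S[pan][:,2],[1,50,90,99]).round() if pan.sum() else "")
    b=ok&(S[...,0]>30)&(S[...,0]<220)&(np.abs(S[...,1])<90)&(S[...,2]<140)
    rep("binobj",b&(S[...,2]>14)&(S[...,2]<80),15)
E
python3 chk.py
```

```text
t 14.1 station [ -90.7 -177.8  333.8] F [ 0.6 -0.   0.5] gap -0.0
toolx yaw vs st y -0.20000000000000284
top blue 267 [-50. 128. 277.] zmax 281.0
top blue 11 [ 28. 178.  75.] zmax 76.0
top blue 34 [185.  87.  24.] zmax 29.0
top blue 8 [79. 36. 26.] zmax 29.0
top blue 30 [129. -80.  25.] zmax 28.0
top yellow 216 [ 57. -28. 153.] zmax 158.0
top red 236 [-266.   53.  187.] zmax 234.0
top pan n 3840 z pct [147. 150. 152. 154.]
top binobj 168 [199.  73.  24.] zmax 30.0
top binobj 135 [79. 18. 26.] zmax 31.0
top binobj 135 [130. -39.  25.] zmax 30.0
top binobj 185 [145. -70.  25.] zmax 31.0
top binobj 127 [ 74. -73.  25.] zmax 31.0
side blue 6 [-122. -159.  463.] zmax 464.0
side blue 111 [-56. 123. 275.] zmax 279.0
side blue 22 [  7. 177.  74.] zmax 76.0
side yellow 71 [ 60. -28. 153.] zmax 155.0
side red 230 [-290.   47.  187.] zmax 233.0
side pan n 3151 z pct [  9.  89. 150. 152.]
side binobj 81 [143. -64.  23.] zmax 29.0
```

Five separate vials lie in the bin at about 25 mm. The pan is empty and level, the gate is flat, the catch is clear, and the arm touches nothing.

```bash
python3 -c "from rig import close_job;print(close_job())"
```

```text
the job is handed in; nothing more can be done
None
```

The job is handed in, with no verdict returned: at 14.1 s of the 58 s, depth images showed all five vials in the bin, the pan empty and level, and the gate and catch open; the arm never went near the bottle, rack or tip box, though I didn't re-measure them.

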